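# Index the third gap of the drying rack and push the plaster blank home in it

### The job

On the drying rack, push the index rider along the rail with a fingertip, counting the gaps from the rack's left end (as the robot sees it, filled gaps count too), until its pointer stands at the third gap. Then push the narrow plaster blank that lies on the bench in front of the rack straight into that third gap, fully home against the back wall. Work gently and with the fingertips only: nothing is pinched or lifted, and the other things stay where they are.

Things in the scene. Friction and masses are not known exactly. Their poses are not given: they have to be found in the camera images.
- rack: fixed wooden drying rack on the bench, 334 mm long (its y), 64 mm deep. Origin: on the bench, middle of its length. x points from the open front into the gaps, y left along the rack. Seven dividers, 8 mm thick, 32 mm high, leave six gaps; their round noses (radius 4 mm) end at x = -34 mm. Gaps have no floor and end at the back wall, face at x = +20 mm, 40 mm high, to x = 30 mm
- gap1_mouth (a point): on the bench, in the middle of the mouth of the first (leftmost) gap: rack x = -30 mm, y = +120 mm. Each gap is 40 mm wide and the next one's middle is 48 mm farther to the right (rack y = 120, 72, 24, -24, -72, -120 mm); the third is at rack y = +24 mm
- rail_mid (a point): middle of the steel rail, 10 mm thick, that runs along the rack's y above the back wall: rack x = 25 mm, z = 58 mm. It sits in two wooden end posts, 12 mm thick, 66 mm high, at rack y = +154 and -154 mm
- rider (a joint): place of the index rider along the rail, m: 0 with its pointer at the middle of the first (leftmost) gap, growing as it slides right (rack's -y), 0.048 per gap. It starts at the first gap, goes from -0.015 to 0.255, slides with about 1.2 N of friction and stays where it is left
- rider_tab (a point): middle of the top edge of the rider's upright aluminium tab: 26 mm deep (rack's x), 10 mm thick (along the rail), its top 50 mm above the rail's centre line (z = 108 mm). A fingertip beside it, above rail and posts, pushes it along. The pointer hangs straight below, in front of the rail
- narrow_blank: the loose narrow plaster blank, 30 x 60 x 14 mm (x, y, z; y is its long axis), 0.05 to 0.1 kg, flat on the bench in front of the rack, left or right of the third gap, long axis roughly along the rack's x. Origin: centre of its underside. Home in a gap, its outer end still stands 6 mm out past the divider noses, so fingers stay outside
- square_blank: bystander: loose plaster blank, 48 x 48 x 20 mm, also in front of the rack, on the other side of the third gap; origin at the centre of its underside; too wide for the gaps
- stored_blank: bystander: a second narrow plaster blank, 30 x 60 x 14 mm, already home in the first gap; origin at the centre of its underside
- small_cup: bystander: loose pink-stained cup, 79 mm wide, 63 mm high, on the right; origin at the centre of its underside
- glue_brush: bystander: loose wide brush, 34 x 198 x 15 mm, lying on the left; origin under its middle
There are look-alikes about, which are no part of the job. Leave any orange or red look-alike of the narrow_blank alone.

How it is judged:
By the outcome, as a careful person would: the job done as asked, in the order asked, and still so for the second after the job is handed in, with the robot touching nothing.
It also fails if it takes over 61 s, if anything falls off the work surface, if the arm or the gripper's body presses on something with over 40 N, if the wrist force passes 120 N, or if a joint passes its speed limit or range.

### The arm

A 7-joint arm with a two-finger parallel gripper is mounted at the origin on a cart in front of the work surface, level with it; the furniture and walls round the work are solid. World frame = base frame: x ahead of the robot, y to its left, z up, the work surface at z = 0. Lengths are in m, angles in rad, forces in N, time in s.
With the tool pointing down it reaches from about 0.4 to 0.85 m from the base axis. Payload 4.5 kg.
Tool frame: the origin (TCP) lies midway between the tips of the shut fingers; the grasp point (between the pads) lies 19 mm behind it; z points along the fingers, y is the line along which they close (so a half turn about z gives the same grasp; the last joint's range is limited). The gripper opens to 88 mm and grips with 3 to 60 N. Pads are 18 mm wide; open, the fingers measure 123 mm over their backs; the gripper's body (75 mm by 187 mm) begins 45 mm behind the grasp point.
Start: joints at [-1.272, 0.689, -0.195, 1.565, 0.157, 0.902, -0.215], TCP at [0.164, 0.603, 0.239] pointing down, gripper open.
Joint ranges: [-3.01, 3.01], [-0.46, 2.08], [-1.47, 1.51], [0.13, 2.56], [-1, 4.14], [0.04, 2.09], [-2.66, 2.66]. Speed limits (rad/s): [2.57, 2.57, 3.14, 3.14, 3.14, 3.14, 3.14].

### API

Orientations are given as a unit quaternion [x, y, z, w].
In Python, from plant import r gives the robot as it stands.
- The arm moves only by the tool carry_out, never from a script. Its argument "plan" is a list of rows, each an object with "rot": the turn, a rotation vector about the tool's x, y, z in rad, a list of three; "xyz": the shift along the tool's x, y, z in m, a list of three; "grip": the closure in counts, from 0 (fully open) to 255 (shut). In form: [{"rot": [wx, wy, wz], "xyz": [dx, dy, dz], "grip": grip}, ...]. A call has 1 to 8 rows; each row is the pose to reach, as a shift and turn from the pose commanded when the call began, along the tool's axes at that moment; what a row does not reach only later rows make up. A row lasts 1/12 s, in which the tool goes at most 41.7 mm and 7.16 degrees, less where a joint would pass 70% of its speed; a pose out of reach is approached as far as the arm can. A call with a gripper value outside its range is refused whole. The fingers move at their own pace and stop on an object; "squeeze" is the grip in N (left out, the last holds). Time passes only in rows, so rows that repeat a pose let the fingers close. It gives the time, the measured TCP pose, the force, the opening and the grip force at its end, in the units of the state.
- r.get_state(): the state, without advancing time (a new reading comes with each control period).
- r.snapshot(name): name is "side" or "top"; returns the picture (480x640x3 uint8, red, green, blue); there is no depth.
- r.camera_params(name): a dict with "fx", "fy", "cx", "cy" (pixels), "distortion" ([k1, k2, p1, p2, k3] as OpenCV has them; the pictures are not rectified), "position" and "attitude" of the camera in the world. Camera axes: x right, y down, z forward; pixel columns grow to the right and rows downward; lengths in m; the calibration is good to about 2 mm. A picture is of the moment at which its call begins. camera_params takes no time and is no camera call.
- r.finish_job(): hands the job in; it is judged then, once.
The state is a dict: "clock": time; "q": joint angles; "qd": joint speeds; "joint_torque": joint torques, N m; "tool_pos": TCP position; "eef_rot": TCP orientation; "contact_force": force on the tool from outside, world axes, zero at the start; "moment": the same for the moment, N m; "opening": opening from 0.0 (shut) to 1.0 (fully open); "finger_force": force on a finger pad.
Only numpy, scipy, OpenCV 4.12 (cv2) and the standard library are available. Lean on these libraries where they do the work, as an engineer would, in place of code of your own. Each camera call takes 0.05 s, during which the arm holds its last target. There are 200 camera calls.

## Working session

There is one attempt and no reset: what is moved stays moved. The work goes in short steps, Python scripts to look and compute and a tool call to move; the robot and the scene stay as the last step left them, time stands still between calls to the robot, and variables do not carry over. Pictures are saved under pics/ and viewed, at most 12 in all, crops included, and the job is handed in when it is done.

Besides the shell and the picture viewer there is one more tool, called after "Emit:" as name([rows], argument=value, ...), one row to a line, values as JSON. carry_out: Moves the arm, as the interface text tells. Its arguments: {"type":"object","properties":{"plan":{"type":"array"},"squeeze":{"type":"number"}},"required":["plan"]}

```bash
mkdir -p pics; ls
python3 - <<'E'
from plant import r
import cv2
for n in("top","side"):
    cv2.imwrite(f"pics/{n}0.png",r.snapshot(n)[:,:,::-1]); print(r.camera_params(n))
s=r.get_state(); print(s)
E
```

```text
pics
{'fx': 529.6302507972747, 'fy': 529.6302507972747, 'cx': 318.93779931704586, 'cy': 237.68105684137248, 'distortion': array([-0.08312723,  0.        ,  0.        ,  0.        ,  0.        ]), 'position': array([ 0.30297554, -0.00806906,  1.29310156]), 'attitude': array([ 0.71623858, -0.69362786,  0.06266598, -0.04422283])}
{'fx': 516.0461554438275, 'fy': 516.0461554438275, 'cx': 318.0515476711815, 'cy': 251.58063918732682, 'distortion': array([-0.00382294,  0.        ,  0.        ,  0.        ,  0.        ]), 'position': array([ 0.52100988, -1.1068662 ,  0.56507715]), 'attitude': array([ 0.84001476,  0.00639176, -0.00746444, -0.54247454])}
{'clock': 0.1, 'q': array([-1.27219715,  0.68990238, -0.19452323,  1.56623034,  0.157309  ,
        0.9025248 , -0.21509176]), 'qd': array([ 0.00015658, -0.00140153,  0.00113338, -0.00247022,  0.00283959,
        0.00067218, -0.00017413]), 'joint_torque': array([-4.36317481e-03, -5.28509116e+01, -1.27163585e+00, -1.53839618e+01,
       -5.24804858e-02,  2.02195166e-03,  3.54788915e-05]), 'tool_pos': array([0.16346661, 0.60265125, 0.23799149]), 'eef_rot': array([ 1.31967769e-01,  9.91253655e-01, -8.35098559e-04, -4.55867611e-05]), 'contact_force': array([-0.90698236,  0.00258167,  0.15396395]), 'moment': array([-0.01439355, -0.00206053,  0.03536998]), 'finger_force': 0.0, 'opening': 0.9988716771805184}
```

View pics/top0.png

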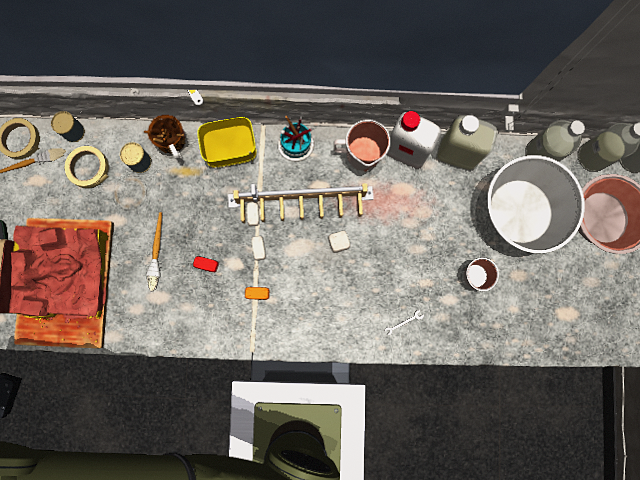

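View pics/side0.png

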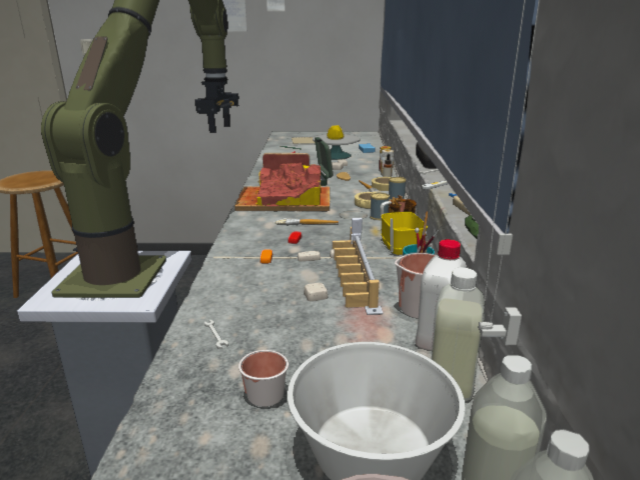

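The top view shows the rack from about (232,200) to (370,190) and the rider tab near (254,188). The narrow blank is at (259,247), the square blank at (339,241), and the stored blank at (252,213). The orange and red look-alikes are at (257,293) and (205,264).

```bash
cat > h.py <<'E'
from plant import r
import numpy as np, cv2
from scipy.spatial.transform import Rotation as R
def cam(n):
    c=r.camera_params(n); return c,np.array([[c["fx"],0,c["cx"]],[0,c["fy"],c["cy"]],[0,0,1]]),R.from_quat(c["attitude"]).as_matrix()
def px2w(n,uv,z):
    c,K,A=cam(n); p=cv2.undistortPoints(np.array(uv,float).reshape(-1,1,2),K,c["distortion"]).reshape(-1,2)
    d=np.c_[p,np.ones(len(p))]@A.T; o=c["position"]; return o+d*((z-o[2])/d[:,2])[:,None]
def w2px(n,P):
    c,K,A=cam(n); Q=(np.atleast_2d(P)-c["position"])@A
    return cv2.projectPoints(Q,np.zeros(3),np.zeros(3),K,c["distortion"])[0].reshape(-1,2)
E
python3 - <<'E'
from h import *
im=cv2.imread("pics/top0.png")
cv2.imwrite("pics/crop0.png",cv2.resize(im[175:265,222:380],None,fx=5,fy=5,interpolation=cv2.INTER_CUBIC))
# posts etc
hsv=cv2.cvtColor(im,cv2.COLOR_BGR2HSV)
for (x,y) in [(259,247),(339,241),(252,213),(262,208),(282,208),(300,208)]: print(hsv[y,x])
print(px2w("top",[[235,199],[369,191]],.066),px2w("top",[[259,247],[339,241]],.014),px2w("top",[254,188],.108))
E
```

```text
[ 25  12 239]
[ 22  23 239]
[ 25  13 239]
[ 26  97 251]
[ 27  90 249]
[ 22 120 210]
[[ 0.57634554  0.16397661  0.066     ]
 [ 0.607334   -0.1534261   0.066     ]] [[ 0.47066171  0.10646537  0.014     ]
 [ 0.49204657 -0.087875    0.014     ]] [[0.59429265 0.11599968 0.108     ]]
```

View pics/crop0.png

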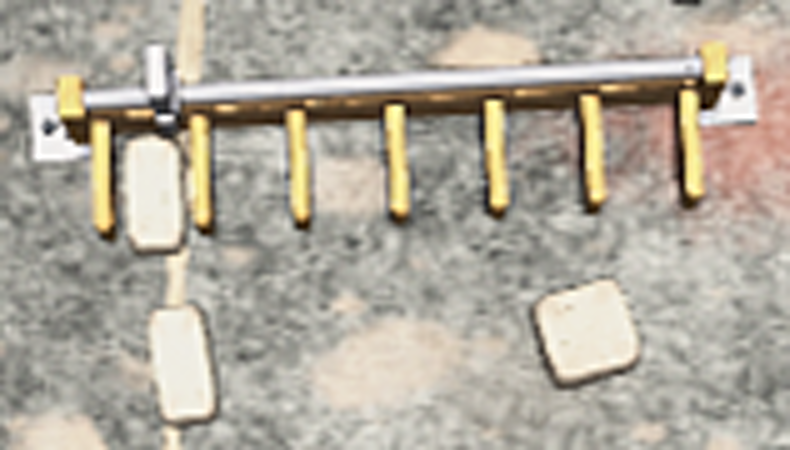

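The crop shows the seven dividers, the tab in front-left over gap 1, and the stored blank in gap 1. Noses run from crop (105,237) to (693,202), the narrow blank is centred at (183,364), and the square blank at (587,331). Next I'll fit all of these.

```bash
cat > fit.py <<'E'
from h import *
def rack(im):
    hsv=cv2.cvtColor(im,cv2.COLOR_BGR2HSV)
    m=cv2.inRange(hsv,(18,75,120),(35,255,255)); m[:196]=0; m[225:]=0;m[:,:238]=0;m[:,366:]=0
    n,l,st,c=cv2.connectedComponentsWithStats(m)
    pts=[]
    for i in range(1,n):
        if st[i,4]<25: continue
        ys,xs=np.where(l==i); 
        k=ys>ys.max()-8
        pts.append((xs[k].mean(),ys.max()+.5))
    return np.array(sorted(pts))
def blanks(im):
    hsv=cv2.cvtColor(im,cv2.COLOR_BGR2HSV)
    m=cv2.inRange(hsv,(10,0,205),(40,50,255)); m[:200]=0;m[300:]=0;m[:,:230]=0;m[:,380:]=0
    m=cv2.morphologyEx(m,cv2.MORPH_OPEN,np.ones((5,5)))
    out=[]
    for c in cv2.findContours(m,cv2.RETR_EXTERNAL,cv2.CHAIN_APPROX_NONE)[0]:
        if cv2.contourArea(c)<100: continue
        W=px2w("top",c.reshape(-1,2),.012)[:,:2]
        out.append(cv2.minAreaRect((W*1000).astype(np.float32)))
    return out
if __name__=="__main__":
    im=r.snapshot("top")[:,:,::-1].copy() if 0 else cv2.imread("pics/top0.png")
    p=rack(im); print(p.round(1).tolist()); W=px2w("top",p,0.0); print((W*1000).round(1).tolist())
    for b in blanks(im): print(b)
E
python3 fit.py
```

```text
[[242.0, 220.5], [261.8, 219.5], [281.6, 218.5], [301.4, 217.5], [321.2, 216.5], [340.6, 215.5], [360.5, 214.5]]
[[537.2, 152.9, 0.0], [541.4, 103.9, 0.0], [545.6, 55.1, 0.0], [549.9, 6.0, 0.0], [554.1, -43.0, 0.0], [558.4, -91.2, 0.0], [562.7, -140.8, 0.0]]
((428.78411865234375, 161.72555541992188), (27.032028198242188, 26.705612182617188), 2.9111294746398926)
((473.0486755371094, 9.213996887207031), (41.82370376586914, 68.28765869140625), 1.9585530757904053)
((470.8479919433594, 110.29558563232422), (49.51045227050781, 26.77240753173828), 2.7924551963806152)
((493.9173889160156, -87.89056396484375), (41.3079719543457, 43.455623626708984), 16.009891510009766)
((554.6937866210938, 127.85650634765625), (50.41727828979492, 24.64378547668457), 2.7805511951446533)
```

```bash
cat >> h.py <<'E'
YAW=np.arctan2(25.5,293.7); ax=np.array([np.cos(YAW),np.sin(YAW)]); ay=np.array([-ax[1],ax[0]])
_p=[[242.0,220.5],[261.8,219.5],[281.6,218.5],[301.4,217.5],[321.2,216.5],[340.6,215.5],[360.5,214.5]]
O=px2w("top",_p,.026)[:,:2].mean(0)+.034*ax
def rk(w): d=np.atleast_2d(w)[:,:2]-O; return np.c_[d@ax,d@ay]
def wd(x,y): return O+x*ax+y*ay
def go(x,y,z,yaw=0):  # target: rack x,y (m), z; tool x axis along -rack x when yaw=0
    s=r.get_state(); A=R.from_quat(s["eef_rot"])
    th=YAW+yaw; T=R.from_matrix(np.c_[[-np.cos(th),-np.sin(th),0],[-np.sin(th),np.cos(th),0],[0,0,-1]])
    d=A.inv().apply(np.r_[wd(x,y),z]-s["tool_pos"]); w=(A.inv()*T).as_rotvec()
    print("shift",d.round(4),"rot",w.round(3),"rows",np.abs(np.linalg.norm(d))/.0417,np.linalg.norm(w)/.125)
def st():
    s=r.get_state(); print("t",round(s["clock"],2),"rack",(rk(s["tool_pos"])*1000).round(1),"z",s["tool_pos"][2].round(4),"F",s["contact_force"].round(1),"open",round(s["opening"],3))
E
python3 - <<'E'
from h import *
print(O,np.degrees(YAW))
c=np.array([[70,80],[713,50],[155,50],[165,122]])/5+[222,175]-.4
for p,z in zip(c,[.066,.066,.108,.03]): print(rk(px2w("top",p,z))*1000)
q=np.array([[150,312],[190,303],[217,410],[172,424],[183,364],[587,331]])/5+[222,175]-.4
print(rk(px2w("top",q,.012))*1000)
st(); go(.025,.175,.2)
E
```

```text
[0.57882583 0.00882212] 4.9621642597567375
[[ 31.27268276 152.73766913]]
[[  30.59317039 -153.72947855]]
[[ 32.86288224 108.35471162]]
[[ 16.89715617 111.46375258]]
[[ -73.46516913  123.84657137]
 [ -70.0394497   104.16729566]
 [-123.31605026   93.1883817 ]
 [-128.99896007  115.27848707]
 [ -99.91597269  108.77276973]
 [ -94.04047197  -89.00920002]]
t 0.1 rack [[-362.4  627.5]] z 0.238 F [-0.9  0.   0.2] open 0.999
shift [-0.5195 -0.2915  0.0385] rot [-0.002 -0.    -0.351] rows 14.315073247901172 2.8105427041266733
```

Emit:
carry_out([
  {"rot": [0, 0, -0.1], "xyz": [-0.03, -0.017, 0], "grip": 255},
  {"rot": [0, 0, -0.2], "xyz": [-0.065, -0.036, 0], "grip": 255},
  {"rot": [0, 0, -0.3], "xyz": [-0.1, -0.056, 0], "grip": 255},
  {"rot": [0, 0, -0.35], "xyz": [-0.135, -0.076, 0], "grip": 255},
  {"rot": [0, 0, -0.35], "xyz": [-0.17, -0.095, 0], "grip": 255},
  {"rot": [0, 0, -0.35], "xyz": [-0.205, -0.115, 0], "grip": 255},
  {"rot": [0, 0, -0.35], "xyz": [-0.24, -0.135, 0], "grip": 255},
  {"rot": [0, 0, -0.35], "xyz": [-0.26, -0.146, 0], "grip": 255},
])

```text
clock: 0.77
tool_pos: [0.38, 0.3893, 0.2382]
eef_rot: [-0.04, 0.999, -0.002, 0.001]
contact_force: [0.6, -0.8, -0.6]
opening: 0.413
finger_force: 0.0
```

```bash
python3 -c "
from h import *
st(); go(.025,.175,.2)"
```

```text
t 0.77 rack [[-165.2  396.2]] z 0.2382 F [ 0.6 -0.8 -0.6] open 0.413
shift [-0.1917 -0.2197  0.0392] rot [-0.004  0.001 -0.007] rows 7.0554764310343545 0.06480513172792421
```

Emit:
carry_out([
  {"rot": [0, 0, 0], "xyz": [-0.025, -0.029, 0], "grip": 255},
  {"rot": [0, 0, 0], "xyz": [-0.055, -0.063, 0.01], "grip": 255},
  {"rot": [0, 0, 0], "xyz": [-0.085, -0.097, 0.02], "grip": 255},
  {"rot": [0, 0, 0], "xyz": [-0.115, -0.13, 0.03], "grip": 255},
  {"rot": [0, 0, 0], "xyz": [-0.145, -0.165, 0.039], "grip": 255},
  {"rot": [0, 0, 0], "xyz": [-0.172, -0.196, 0.039], "grip": 255},
  {"rot": [-0.004, 0, -0.007], "xyz": [-0.192, -0.22, 0.039], "grip": 255},
  {"rot": [-0.004, 0, -0.007], "xyz": [-0.192, -0.22, 0.039], "grip": 255},
])

```text
clock: 1.43
tool_pos: [0.5918, 0.1818, 0.1984]
eef_rot: [-0.04, 0.999, -0.001, 0.001]
contact_force: [1.1, -0.6, -0.5]
opening: 0.004
finger_force: 0.0
```

Run:
```python
from h import *
im=r.snapshot("top")[:,:,::-1]; s2=r.snapshot("side")[:,:,::-1]
a=cv2.resize(im[145:265,222:380],None,fx=3,fy=3,interpolation=cv2.INTER_CUBIC)
b=cv2.resize(s2[150:290,310:400],None,fx=3,fy=3,interpolation=cv2.INTER_CUBIC)
o=np.zeros((420,760,3),np.uint8);o[:360,:474]=a;o[:420,480:750]=b;cv2.imwrite("pics/c1.png",o)
st();go(.025,.175,.09)
```

```text
t 1.53 rack [[ 24.6 177.4]] z 0.1988 F [-0.7  0.7  0.3] open 0.004
shift [-0.0004 -0.0027  0.1088] rot [ 0.002 -0.    -0.001] rows 2.609486335277328 0.019553757388175042
```

View pics/c1.png

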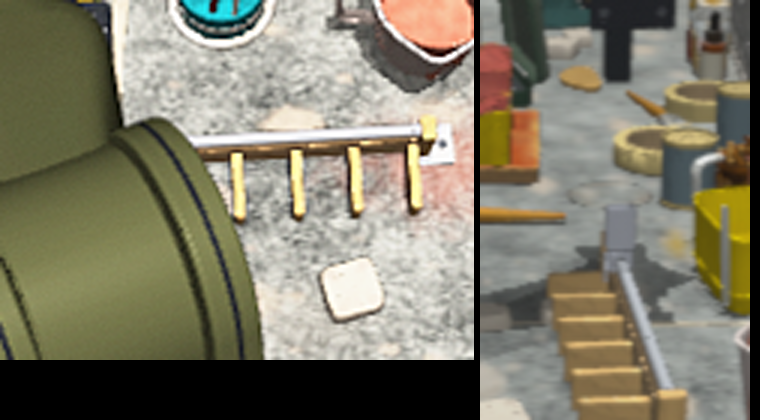

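The top view is mostly hidden by the arm. In the side view the tab stands clear at crop (620,230), with the fingers behind and above it. Now I'll lower.

Emit:
carry_out([
  {"rot": [0, 0, 0], "xyz": [0, 0, 0.025], "grip": 255},
  {"rot": [0, 0, 0], "xyz": [0, 0, 0.06], "grip": 255},
  {"rot": [0, 0, 0], "xyz": [0, 0, 0.09], "grip": 255},
  {"rot": [0, 0, 0], "xyz": [0, 0, 0.11], "grip": 255},
  {"rot": [0, 0, 0], "xyz": [0, -0.01, 0.11], "grip": 255},
  {"rot": [0, 0, 0], "xyz": [0, -0.02, 0.11], "grip": 255},
  {"rot": [0, 0, 0], "xyz": [0, -0.03, 0.11], "grip": 255},
  {"rot": [0, 0, 0], "xyz": [0, -0.036, 0.11], "grip": 255},
])

```text
clock: 2.2
tool_pos: [0.5908, 0.154, 0.0913]
eef_rot: [-0.045, 0.999, 0.002, 0.001]
contact_force: [-0.3, -0.3, 0.6]
opening: 0.002
finger_force: 0.0
```

Emit:
carry_out([
  {"rot": [0, 0, 0], "xyz": [0, -0.004, 0], "grip": 255},
  {"rot": [0, 0, 0], "xyz": [0, -0.012, 0], "grip": 255},
  {"rot": [0, 0, 0], "xyz": [0, -0.022, 0], "grip": 255},
  {"rot": [0, 0, 0], "xyz": [0, -0.034, 0], "grip": 255},
  {"rot": [0, 0, 0], "xyz": [0, -0.046, 0], "grip": 255},
  {"rot": [0, 0, 0], "xyz": [0, -0.056, 0], "grip": 255},
  {"rot": [0, 0, 0], "xyz": [0, -0.063, 0], "grip": 255},
  {"rot": [0, 0, 0], "xyz": [0, -0.065, 0], "grip": 255},
])

```text
clock: 2.87
tool_pos: [0.5959, 0.0888, 0.0892]
eef_rot: [-0.045, 0.999, 0.001, -0.0]
contact_force: [0.8, 1.2, 1.2]
opening: 0.001
finger_force: 0.6
```

Run:
```python
from h import *
s2=r.snapshot("side")[:,:,::-1]
cv2.imwrite("pics/c2.png",cv2.resize(s2[170:320,310:410],None,fx=4,fy=4,interpolation=cv2.INTER_CUBIC))
st();go(.025,.06,.09)
for q in [(.025,.12,.108),(.025,.024,.108)]: print(w2px("side",np.r_[wd(*q[:2]),q[2]]))
```

```text
t 2.92 rack [[23.8 78.7]] z 0.0891 F [ 0.5  0.3 -0.3] open 0.005
shift [-0.0012 -0.0187 -0.0009] rot [ 0.003 -0.     0.003] rows 0.4489583678390001 0.03642456305014006
[[356.60945461 215.37213442]]
[[362.08790437 229.35156585]]
```

View pics/c2.png

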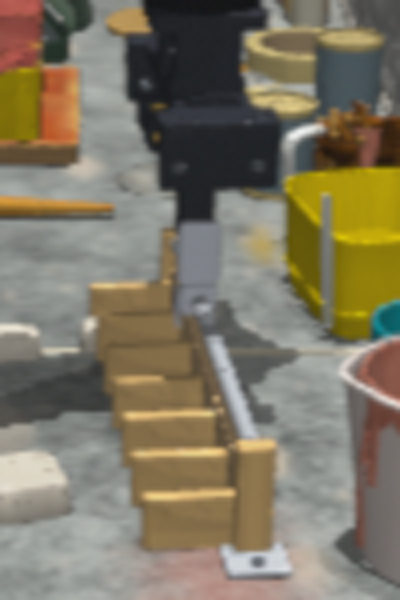

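The tab top is now at side pixel (360,225), so it sits near rack y of about 52 mm. I'll push about 20 mm more, then back off and check from the top.

Emit:
carry_out([
  {"rot": [0, 0, 0], "xyz": [-0.001, -0.004, 0], "grip": 255},
  {"rot": [0, 0, 0], "xyz": [-0.001, -0.01, 0], "grip": 255},
  {"rot": [0, 0, 0], "xyz": [-0.001, -0.016, 0], "grip": 255},
  {"rot": [0, 0, 0], "xyz": [-0.001, -0.019, 0], "grip": 255},
  {"rot": [0, 0, 0], "xyz": [-0.001, -0.02, 0], "grip": 255},
  {"rot": [0, 0, 0], "xyz": [-0.001, -0.02, 0], "grip": 255},
])

```text
clock: 3.42
tool_pos: [0.5984, 0.0707, 0.0891]
eef_rot: [-0.046, 0.999, 0.002, -0.0]
contact_force: [1.2, 0.2, 0.2]
opening: 0.006
finger_force: 0.0
```

Emit:
carry_out([
  {"rot": [0, 0, 0], "xyz": [0, 0.015, 0], "grip": 255},
  {"rot": [0, 0, 0], "xyz": [0, 0.045, 0], "grip": 255},
  {"rot": [0, 0, 0], "xyz": [0, 0.08, 0], "grip": 255},
  {"rot": [0, 0, 0], "xyz": [0, 0.115, 0], "grip": 255},
  {"rot": [0, 0, 0], "xyz": [0, 0.15, 0], "grip": 255},
  {"rot": [0, 0, 0], "xyz": [0, 0.17, 0], "grip": 255},
  {"rot": [0, 0, 0], "xyz": [0, 0.175, 0], "grip": 255},
])

```text
clock: 4.0
tool_pos: [0.581, 0.2525, 0.0903]
eef_rot: [-0.05, 0.999, 0.005, 0.0]
contact_force: [-0.1, 0.7, -0.6]
opening: 0.002
finger_force: 0.0
```

Run:
```python
from h import *
im=r.snapshot("top")[:,:,::-1]; s2=r.snapshot("side")[:,:,::-1]
a=cv2.resize(im[175:260,250:350],None,fx=5,fy=5,interpolation=cv2.INTER_CUBIC)
b=cv2.resize(s2[200:310,335:385],None,fx=5,fy=5,interpolation=cv2.INTER_CUBIC)
o=np.zeros((550,760,3),np.uint8);o[:425,:500]=a;o[:550,505:755]=b;cv2.imwrite("pics/c3.png",o)
st()
for y in (.02,.024,.028): print(w2px("top",[np.r_[wd(.012,y),.108],np.r_[wd(.038,y),.108]]).round(1).tolist(),w2px("side",np.r_[wd(.025,y),.108]))
```

```text
t 4.1 rack [[ 23.8 236.7]] z 0.0899 F [ 0.5 -1.1  0.3] open 0.001
[[291.5, 191.5], [290.9, 180.5]] [[362.33314048 229.97735841]]
[[289.7, 191.6], [289.2, 180.6]] [[362.08790437 229.35156585]]
[[288.0, 191.7], [287.5, 180.7]] [[361.84411785 228.72947411]]
```

View pics/c3.png

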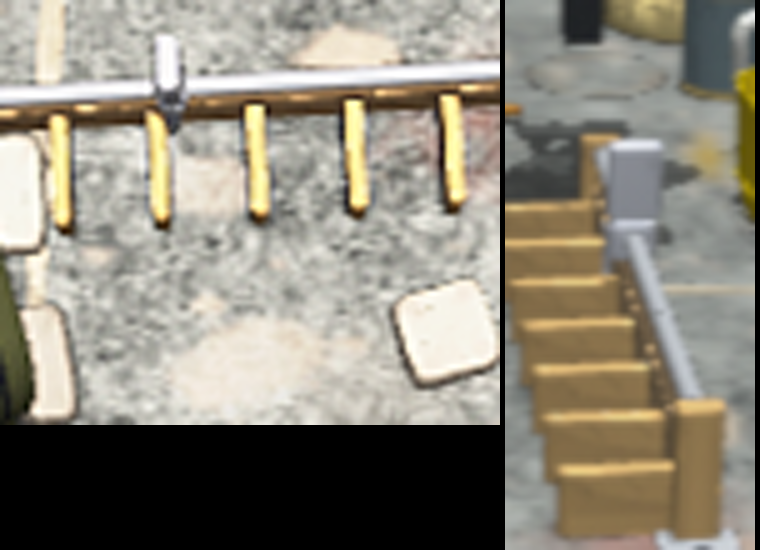

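The tab top is at about (283.2,185) and the target column is 289.5, so the rider is at rack y of about 38 mm. That means 14 mm more, with final TCP rack y at about 46 mm.

Emit:
carry_out([
  {"rot": [0, 0, 0], "xyz": [0, -0.025, 0], "grip": 255},
  {"rot": [0, 0, 0], "xyz": [0, -0.06, 0], "grip": 255},
  {"rot": [0, 0, 0], "xyz": [-0.001, -0.095, 0], "grip": 255},
  {"rot": [0, 0, 0], "xyz": [-0.001, -0.13, 0], "grip": 255},
  {"rot": [0, 0, 0], "xyz": [-0.001, -0.155, 0], "grip": 255},
  {"rot": [0, 0, 0], "xyz": [-0.001, -0.165, 0], "grip": 255},
  {"rot": [0, 0, 0], "xyz": [-0.001, -0.168, 0], "grip": 255},
  {"rot": [0, 0, 0], "xyz": [-0.001, -0.168, 0], "grip": 255},
])

```text
clock: 4.77
tool_pos: [0.5989, 0.0774, 0.0893]
eef_rot: [-0.045, 0.999, 0.002, -0.0]
contact_force: [0.5, 0.7, -0.4]
opening: 0.007
finger_force: 0.0
```

```bash
python3 -c "
from h import *
st(); go(.025,.0463,.09)"
```

```text
t 4.77 rack [[25.9 66.6]] z 0.0893 F [ 0.5  0.7 -0.4] open 0.007
shift [ 0.001  -0.0203 -0.0008] rot [0.004 0.    0.003] rows 0.4872401205741801 0.0416329675905453
```

Emit:
carry_out([
  {"rot": [0, 0, 0], "xyz": [0, -0.006, 0], "grip": 255},
  {"rot": [0, 0, 0], "xyz": [0, -0.011, 0], "grip": 255},
  {"rot": [0, 0, 0], "xyz": [0, -0.016, 0], "grip": 255},
  {"rot": [0, 0, 0], "xyz": [0, -0.019, 0], "grip": 255},
  {"rot": [0, 0, 0], "xyz": [0, -0.02, 0], "grip": 255},
  {"rot": [0, 0, 0], "xyz": [0, -0.02, 0], "grip": 255},
])

```text
clock: 5.27
tool_pos: [0.6007, 0.0587, 0.0893]
eef_rot: [-0.046, 0.999, 0.002, 0.0]
contact_force: [1.2, -0.4, 0.3]
opening: 0.005
finger_force: 0.1
```

Emit:
carry_out([
  {"rot": [0, 0, 0], "xyz": [0, 0.015, 0], "grip": 255},
  {"rot": [0, 0, 0], "xyz": [0, 0.045, 0], "grip": 255},
  {"rot": [0, 0, 0], "xyz": [0, 0.08, -0.01], "grip": 255},
  {"rot": [0, 0, 0], "xyz": [0, 0.115, -0.02], "grip": 255},
  {"rot": [0, 0, 0], "xyz": [0, 0.15, -0.03], "grip": 255},
  {"rot": [0, 0, 0], "xyz": [0, 0.185, -0.04], "grip": 255},
  {"rot": [0, 0, 0], "xyz": [0, 0.215, -0.05], "grip": 255},
  {"rot": [0, 0, 0], "xyz": [0, 0.23, -0.05], "grip": 255},
])

```text
clock: 5.93
tool_pos: [0.5788, 0.2941, 0.1423]
eef_rot: [-0.049, 0.999, 0.005, 0.001]
contact_force: [-0.5, 1.2, 0.0]
opening: 0.009
finger_force: 0.0
```

Run:
```python
from h import *
im=r.snapshot("top")[:,:,::-1].copy(); cv2.imwrite("pics/top4.png",im)
cv2.imwrite("pics/c4.png",cv2.resize(im[175:260,230:345],None,fx=6,fy=6,interpolation=cv2.INTER_CUBIC))
st()
print(im[182:190,280:298].mean(2).round(0).astype(int))
g=cv2.cvtColor(im,cv2.COLOR_BGR2HSV)
print(w2px("top",[np.r_[wd(.015,.024),.05],np.r_[wd(-.02,.048),.032],np.r_[wd(-.02,0),.032]]))
```

```text
t 5.98 rack [[ 23.9 285.9]] z 0.1413 F [0.6 3.  0.2] open 0.003
[[174 204 199 197 190 197 229 246 249 245 235 229 229 223 214 215 216 209]
 [191 191 190 190 201 208 232 249 252 252 229 203 229 219 194 192 201 209]
 [162 159 154 182 210 205 226 247 251 252 213 164 207 205 193 190 191 182]
 [173 170 165 192 209 196 226 248 250 254 211 153 179 183 189 189 184 166]
 [210 198 189 197 209 214 231 247 250 254 217 157 164 143 175 207 199 175]
 [195 211 212 203 210 188 202 246 252 255 235 135 148 163 184 208 188 170]
 [191 219 222 210 203 167 179 243 253 242 173 138 206 218 200 182 165 176]
 [192 211 214 209 199 165 173 243 254 250 210 147 186 177 141 144 159 158]]
[[290.31106571 196.09540529]
 [281.29230045 212.35539897]
 [301.07666626 211.35844186]]
```

View pics/c4.png

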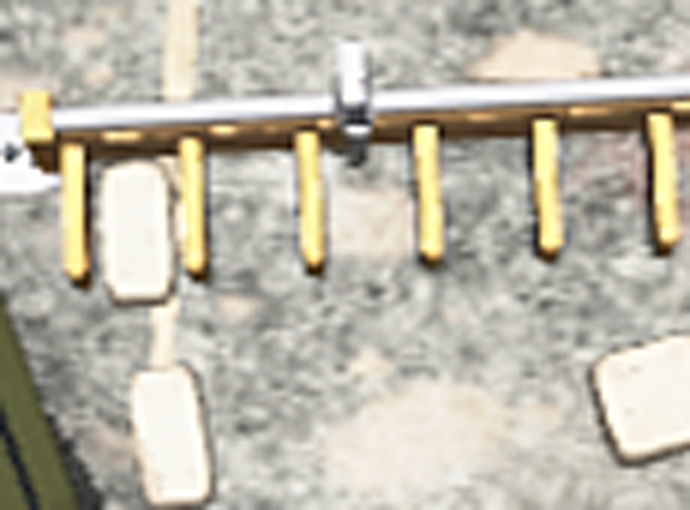

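The tab top centre is at column 288.2 against a target of 289.5. The pointer at 289.3 is also about 3 to 4 mm short of mid-gap. One more nudge should do it, to TCP rack y of 44.2 mm.

Emit:
carry_out([
  {"rot": [0, 0, 0], "xyz": [0, -0.025, 0.01], "grip": 255},
  {"rot": [0, 0, 0], "xyz": [0, -0.06, 0.025], "grip": 255},
  {"rot": [0, 0, 0], "xyz": [0, -0.095, 0.04], "grip": 255},
  {"rot": [0, 0, 0], "xyz": [0, -0.13, 0.051], "grip": 255},
  {"rot": [0, 0, 0], "xyz": [0, -0.165, 0.051], "grip": 255},
  {"rot": [0, 0, 0], "xyz": [0, -0.2, 0.051], "grip": 255},
  {"rot": [0, 0, 0], "xyz": [0, -0.22, 0.051], "grip": 255},
  {"rot": [0, 0, 0], "xyz": [0, -0.22, 0.051], "grip": 255},
])

```text
clock: 6.65
tool_pos: [0.5992, 0.058, 0.0868]
eef_rot: [-0.041, 0.999, -0.002, -0.002]
contact_force: [0.3, -0.3, -0.0]
opening: 0.006
finger_force: 0.0
```

```bash
python3 -c "
from h import *
st(); go(.025,.0442,.09); print(rk([.6007,.0587]))"
```

```text
t 6.65 rack [[24.6 47.2]] z 0.0868 F [ 0.3 -0.3 -0. ] open 0.006
shift [-0.0004 -0.003  -0.0032] rot [-0.004 -0.003 -0.005] rows 0.10685103825850144 0.05666324748208655
[[0.02610652 0.04779887]]
```

Emit:
carry_out([
  {"rot": [0, 0, 0], "xyz": [0, 0, 0], "grip": 255},
  {"rot": [0, 0, 0], "xyz": [0, 0, 0], "grip": 255},
  {"rot": [0, 0, 0], "xyz": [0, 0, 0], "grip": 255},
])

```text
clock: 6.9
tool_pos: [0.5993, 0.0706, 0.0881]
eef_rot: [-0.047, 0.999, 0.003, -0.0]
contact_force: [-0.1, 0.1, 0.3]
opening: 0.008
finger_force: 0.0
```

```bash
python3 -c "
from h import *
st(); go(.025,.0442,.09)"
```

```text
t 6.9 rack [[25.7 59.8]] z 0.0881 F [-0.1  0.1  0.3] open 0.008
shift [ 0.0009 -0.0156 -0.002 ] rot [ 0.005 -0.     0.008] rows 0.3776006268018168 0.07870720423251419
```

Emit:
carry_out([
  {"rot": [0, 0, 0], "xyz": [0, -0.004, 0], "grip": 255},
  {"rot": [0, 0, 0], "xyz": [0, -0.008, 0], "grip": 255},
  {"rot": [0, 0, 0], "xyz": [0, -0.011, 0], "grip": 255},
  {"rot": [0, 0, 0], "xyz": [0, -0.013, 0], "grip": 255},
  {"rot": [0, 0, 0], "xyz": [0, -0.0145, 0], "grip": 255},
  {"rot": [0, 0, 0], "xyz": [0, -0.0155, 0], "grip": 255},
  {"rot": [0, 0, 0], "xyz": [0, -0.0155, 0], "grip": 255},
  {"rot": [0, 0, 0], "xyz": [0, -0.0155, 0], "grip": 255},
])

```text
clock: 7.57
tool_pos: [0.6011, 0.0533, 0.0881]
eef_rot: [-0.046, 0.999, 0.002, -0.0]
contact_force: [-0.2, 0.2, -0.4]
opening: 0.006
finger_force: 0.3
```

```bash
python3 -c "
from h import *
st(); go(.025,.0442,.09)"
```

```text
t 7.57 rack [[26.  42.4]] z 0.0881 F [-0.2  0.2 -0.4] open 0.006
shift [ 0.001   0.0018 -0.0019] rot [ 0.004 -0.     0.006] rows 0.06714402674363883 0.057209087984759266
```

Emit:
carry_out([
  {"rot": [0, 0, 0], "xyz": [0, 0.01, 0], "grip": 255},
  {"rot": [0, 0, 0], "xyz": [0, 0.035, -0.005], "grip": 255},
  {"rot": [0, 0, 0], "xyz": [0, 0.07, -0.015], "grip": 255},
  {"rot": [0, 0, 0], "xyz": [0, 0.11, -0.025], "grip": 255},
  {"rot": [0, 0, 0.1], "xyz": [0, 0.15, -0.04], "grip": 255},
  {"rot": [0, 0, 0.2], "xyz": [0, 0.185, -0.05], "grip": 255},
  {"rot": [0, 0, 0.3], "xyz": [0, 0.21, -0.06], "grip": 255},
  {"rot": [0, 0, 0.4], "xyz": [0, 0.23, -0.06], "grip": 255},
])

```text
clock: 8.23
tool_pos: [0.5795, 0.2876, 0.1515]
eef_rot: [0.154, 0.988, 0.004, 0.001]
contact_force: [-0.1, -0.1, 0.6]
opening: 0.003
finger_force: 0.0
```

Run:
```python
from h import *
im=r.snapshot("top")[:,:,::-1].copy(); cv2.imwrite("pics/top5.png",im)
print(im[182:190,282:298].mean(2).round(0).astype(int))
cv2.imwrite("pics/c5.png",cv2.resize(im[175:260,230:345],None,fx=6,fy=6,interpolation=cv2.INTER_CUBIC))
st(); print(r.get_state()["q"].round(2)); go(-.10,.2,.12,np.pi/2); go(-.1,.2,.12,-np.pi/2)
```

```text
[[201 197 190 200 215 209 196 236 251 250 230 210 217 217 216 211]
 [192 191 204 215 217 204 184 239 255 252 223 185 200 195 205 211]
 [154 186 213 210 205 213 189 234 253 253 232 185 194 192 191 184]
 [164 196 212 203 201 221 204 236 252 253 238 192 189 191 185 170]
 [190 199 210 215 214 217 192 237 253 253 236 149 158 210 202 173]
 [212 206 209 216 217 223 174 229 253 252 244 197 186 208 187 171]
 [222 212 201 191 198 221 161 224 254 251 246 225 201 182 167 178]
 [215 210 197 184 186 201 150 222 254 250 246 234 185 144 157 160]]
t 8.28 rack [[ 23.7 282.9]] z 0.1508 F [-0.2  3.9  0. ] open 0.003
[-0.43  0.82 -0.2   1.58  0.2   0.75  0.55]
shift [ 0.0822 -0.1245  0.0294] rot [ 0.011  0.011 -1.966] rows 3.6460709165824974 15.727016072061781
shift [ 0.0822 -0.1245  0.0294] rot [ 0.01  -0.009  1.176] rows 3.6460709165824974 9.4064246908112
```

View pics/c5.png

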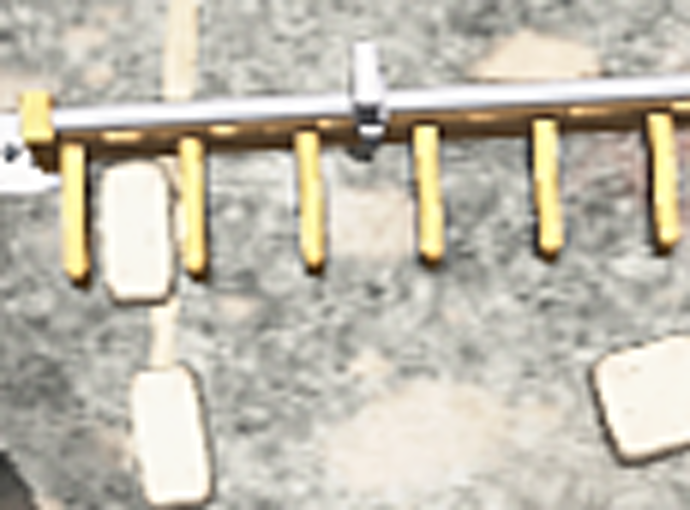

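The tab is now at column 290.5, and the pointer at 290.6 is mid-gap (divider midpoint 290.8), so the rider is done. Next I'll turn 90° and go to the left side of the narrow blank.

Emit:
carry_out([
  {"rot": [0, 0, 0.12], "xyz": [0.005, -0.008, 0], "grip": 255},
  {"rot": [0, 0, 0.24], "xyz": [0.015, -0.025, 0], "grip": 255},
  {"rot": [0, 0, 0.36], "xyz": [0.03, -0.045, 0.01], "grip": 255},
  {"rot": [0, 0, 0.48], "xyz": [0.045, -0.065, 0.02], "grip": 255},
  {"rot": [0, 0, 0.6], "xyz": [0.058, -0.085, 0.029], "grip": 255},
  {"rot": [0, 0, 0.72], "xyz": [0.07, -0.105, 0.029], "grip": 255},
  {"rot": [0, 0, 0.84], "xyz": [0.078, -0.118, 0.029], "grip": 255},
  {"rot": [0, 0, 0.96], "xyz": [0.082, -0.124, 0.029], "grip": 255},
])

```text
clock: 8.95
tool_pos: [0.4616, 0.1867, 0.1196]
eef_rot: [0.595, 0.804, -0.0, -0.002]
contact_force: [-0.9, -0.1, 0.4]
opening: 0.006
finger_force: 0.0
```

Emit:
carry_out([
  {"rot": [0, 0, 0.1], "xyz": [0, 0, 0], "grip": 255},
  {"rot": [0, 0, 0.18], "xyz": [0, 0, 0], "grip": 255},
  {"rot": [0, 0, 0.21], "xyz": [0, 0, 0], "grip": 255},
  {"rot": [0, 0, 0.216], "xyz": [0, 0, 0], "grip": 255},
  {"rot": [0, 0, 0.216], "xyz": [0, 0, 0], "grip": 255},
  {"rot": [0, 0, 0.216], "xyz": [0, 0, 0], "grip": 255},
])

```text
clock: 9.45
tool_pos: [0.4642, 0.1889, 0.1197]
eef_rot: [0.675, 0.738, 0.001, -0.002]
contact_force: [-0.6, 0.2, 0.5]
opening: 0.007
finger_force: 0.0
```

```bash
python3 -c "
from h import *
st(); go(-.10,.160,.008,-np.pi/2)"
```

```text
t 9.45 rack [[-98.6 189.3]] z 0.1197 F [-0.6  0.2  0.5] open 0.007
shift [-0.0297 -0.0014  0.1116] rot [-0.    -0.004  0.002] rows 2.7692305811018723 0.037749737131518614
```

Emit:
carry_out([
  {"rot": [0, 0, 0], "xyz": [-0.008, 0, 0.025], "grip": 255},
  {"rot": [0, 0, 0], "xyz": [-0.016, -0.001, 0.055], "grip": 255},
  {"rot": [0, 0, 0], "xyz": [-0.024, -0.001, 0.08], "grip": 255},
  {"rot": [0, 0, 0], "xyz": [-0.024, -0.001, 0.1], "grip": 255},
  {"rot": [0, 0, 0], "xyz": [-0.024, -0.001, 0.108], "grip": 255},
  {"rot": [0, 0, 0], "xyz": [-0.024, -0.001, 0.1115], "grip": 255},
  {"rot": [0, 0, 0], "xyz": [-0.024, -0.001, 0.1115], "grip": 255},
  {"rot": [0, 0, 0], "xyz": [-0.024, -0.001, 0.1115], "grip": 255},
])

```text
clock: 10.12
tool_pos: [0.4657, 0.1657, 0.0089]
eef_rot: [0.675, 0.737, 0.002, -0.001]
contact_force: [0.7, 0.3, 0.9]
opening: 0.005
finger_force: 0.0
```

```bash
python3 -c "
from h import *
st(); go(-.10,.060,.008,-np.pi/2)"
```

```text
t 10.12 rack [[-99.1 166.1]] z 0.0089 F [0.7 0.3 0.9] open 0.005
shift [-0.1061 -0.001   0.0004] rot [ 0.001 -0.005  0.001] rows 2.5445610592637533 0.039765283079691204
```

Emit:
carry_out([
  {"rot": [0, 0, 0], "xyz": [-0.005, 0, 0], "grip": 255},
  {"rot": [0, 0, 0], "xyz": [-0.011, 0, 0], "grip": 255},
  {"rot": [0, 0, 0], "xyz": [-0.017, 0, 0], "grip": 255},
  {"rot": [0, 0, 0], "xyz": [-0.023, 0, 0], "grip": 255},
  {"rot": [0, 0, 0], "xyz": [-0.029, 0, 0], "grip": 255},
  {"rot": [0, 0, 0], "xyz": [-0.034, 0, 0], "grip": 255},
  {"rot": [0, 0, 0], "xyz": [-0.039, 0, 0], "grip": 255},
  {"rot": [0, 0, 0], "xyz": [-0.044, 0, 0], "grip": 255},
])

```text
clock: 10.78
tool_pos: [0.4692, 0.121, 0.008]
eef_rot: [0.676, 0.737, 0.002, -0.002]
contact_force: [0.3, 0.8, 0.9]
opening: 0.002
finger_force: 0.5
```

Emit:
carry_out([
  {"rot": [0, 0, 0], "xyz": [-0.005, 0, 0], "grip": 255},
  {"rot": [0, 0, 0], "xyz": [-0.01, 0, 0], "grip": 255},
  {"rot": [0, 0, 0], "xyz": [-0.015, 0, 0], "grip": 255},
  {"rot": [0, 0, 0], "xyz": [-0.02, 0, 0], "grip": 255},
  {"rot": [0, 0, 0], "xyz": [-0.025, 0, 0], "grip": 255},
  {"rot": [0, 0, 0], "xyz": [-0.03, 0, 0], "grip": 255},
  {"rot": [0, 0, 0], "xyz": [-0.035, 0, 0], "grip": 255},
  {"rot": [0, 0, 0], "xyz": [-0.038, 0, 0], "grip": 255},
])

```text
clock: 11.45
tool_pos: [0.4724, 0.0825, 0.0078]
eef_rot: [0.676, 0.737, 0.001, -0.001]
contact_force: [0.1, 0.9, 1.9]
opening: 0.006
finger_force: 0.5
```

```bash
python3 -c "
from h import *
st(); go(-.10,.060,.008,-np.pi/2)"
```

```text
t 11.45 rack [[-99.6  82.6]] z 0.0078 F [0.1 0.9 1.9] open 0.006
shift [-0.0226 -0.0004 -0.0003] rot [-0.    -0.004 -0.   ] rows 0.5423970869763818 0.02911015613528755
```

Emit:
carry_out([
  {"rot": [0, 0, 0], "xyz": [-0.004, 0, 0], "grip": 255},
  {"rot": [0, 0, 0], "xyz": [-0.009, 0, 0], "grip": 255},
  {"rot": [0, 0, 0], "xyz": [-0.014, 0, 0], "grip": 255},
  {"rot": [0, 0, 0], "xyz": [-0.019, 0, 0], "grip": 255},
  {"rot": [0, 0, 0], "xyz": [-0.023, 0, 0], "grip": 255},
  {"rot": [0, 0, 0], "xyz": [-0.026, 0, 0], "grip": 255},
  {"rot": [0, 0, 0], "xyz": [-0.028, 0, 0], "grip": 255},
  {"rot": [0, 0, 0], "xyz": [-0.028, 0, 0], "grip": 255},
])

```text
clock: 12.12
tool_pos: [0.4748, 0.0549, 0.0077]
eef_rot: [0.676, 0.737, 0.001, -0.001]
contact_force: [0.7, -0.0, 0.1]
opening: 0.005
finger_force: 0.0
```

Emit:
carry_out([
  {"rot": [0, 0, 0], "xyz": [0.005, 0, 0], "grip": 255},
  {"rot": [0, 0, 0], "xyz": [0.02, 0, 0], "grip": 255},
  {"rot": [0, 0, 0], "xyz": [0.045, 0, -0.01], "grip": 255},
  {"rot": [0, 0, 0], "xyz": [0.075, 0, -0.02], "grip": 255},
  {"rot": [0, 0, 0], "xyz": [0.105, 0, -0.03], "grip": 255},
  {"rot": [0, 0, 0], "xyz": [0.135, 0, -0.04], "grip": 255},
  {"rot": [0, 0, 0], "xyz": [0.155, 0, -0.05], "grip": 255},
  {"rot": [0, 0, 0], "xyz": [0.165, 0, -0.05], "grip": 255},
])

```text
clock: 12.78
tool_pos: [0.4603, 0.2247, 0.0597]
eef_rot: [0.674, 0.739, 0.003, -0.002]
contact_force: [0.6, -0.1, -0.6]
opening: 0.004
finger_force: 0.0
```

Run:
```python
from h import *
im=r.snapshot("top")[:,:,::-1].copy(); cv2.imwrite("pics/top6.png",im)
cv2.imwrite("pics/c6.png",cv2.resize(im[175:275,230:350],None,fx=6,fy=6,interpolation=cv2.INTER_CUBIC)); st()
```

```text
t 12.83 rack [[-99.6 225.9]] z 0.0589 F [0.2 1.  0.1] open 0.005
```

View pics/c6.png

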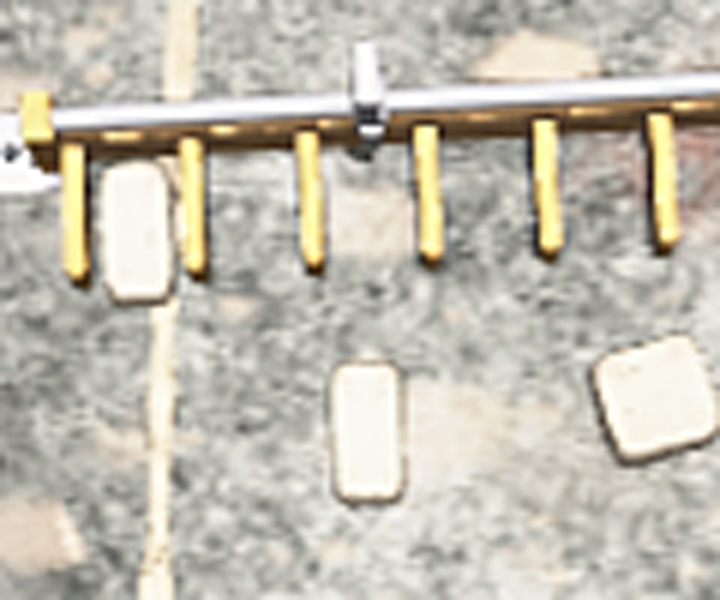

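The narrow blank is now nearly aligned in front of gap 3, centred at crop (368,432) or px (291.1,246.8). I'll compute its rack coordinates.

Run:
```python
from h import *
q=np.array([[331,362],[401,360],[405,502],[338,503],[368,432],[594,372],[680,335],[632,465]])/6+[230,175]-.4
print((rk(px2w("top",q,.011))*1000).round(1))
st(); go(-.16,.2,.12,0); print(r.get_state()["q"].round(2))
```

```text
[[ -72.4   42.8]
 [ -73.1   14.2]
 [-131.4   15.5]
 [-130.4   42.7]
 [-102.    29.1]
 [ -82.2  -64.2]
 [ -68.7 -100.4]
 [-121.2  -77.4]]
t 12.83 rack [[-99.6 225.9]] z 0.0589 F [0.2 1.  0.1] open 0.005
shift [-0.025  -0.0605 -0.0614] rot [ 0.008 -0.005 -1.564] rows 2.152440686114895 12.513159158220065
[-0.58  0.85  0.07  2.04 -0.23  0.25 -0.22]
```

Centre is at rack (-102, 29) with yaw near 0. It needs 5 mm more to the right.

Emit:
carry_out([
  {"rot": [0, 0, 0], "xyz": [-0.015, 0, 0.005], "grip": 255},
  {"rot": [0, 0, 0], "xyz": [-0.04, 0, 0.02], "grip": 255},
  {"rot": [0, 0, 0], "xyz": [-0.07, 0, 0.035], "grip": 255},
  {"rot": [0, 0, 0], "xyz": [-0.1, 0, 0.046], "grip": 255},
  {"rot": [0, 0, 0], "xyz": [-0.125, 0, 0.05], "grip": 255},
  {"rot": [0, 0, 0], "xyz": [-0.14, 0, 0.05], "grip": 255},
  {"rot": [0, 0, 0], "xyz": [-0.147, 0, 0.05], "grip": 255},
  {"rot": [0, 0, 0], "xyz": [-0.147, 0, 0.05], "grip": 255},
])

```text
clock: 13.5
tool_pos: [0.4728, 0.0702, 0.0073]
eef_rot: [0.677, 0.736, 0.0, -0.001]
contact_force: [0.1, -0.4, 0.5]
opening: 0.007
finger_force: 0.0
```

Emit:
carry_out([
  {"rot": [0, 0, 0], "xyz": [0, 0, 0], "grip": 255},
  {"rot": [0, 0, 0], "xyz": [0, 0, 0], "grip": 255},
])

```text
clock: 13.67
tool_pos: [0.4733, 0.075, 0.0078]
eef_rot: [0.675, 0.738, 0.002, -0.002]
contact_force: [-0.7, 0.8, -0.3]
opening: 0.005
finger_force: 0.0
```

```bash
python3 -c "
from h import *
st(); go(-.10,.0498,.008,-np.pi/2);print(rk([.4748,.0549]))"
```

```text
t 13.67 rack [[-99.5  75. ]] z 0.0078 F [-0.7  0.8 -0.3] open 0.005
shift [-0.0252 -0.0006 -0.0003] rot [ 0.    -0.005  0.002] rows 0.605260613712579 0.04527903986337428
[[-0.0996503  0.0549032]]
```

Push 25 mm slowly, then back off and lift while turning.

Emit:
carry_out([
  {"rot": [0, 0, 0], "xyz": [-0.005, 0, 0], "grip": 255},
  {"rot": [0, 0, 0], "xyz": [-0.01, 0, 0], "grip": 255},
  {"rot": [0, 0, 0], "xyz": [-0.015, 0, 0], "grip": 255},
  {"rot": [0, 0, 0], "xyz": [-0.019, 0, 0], "grip": 255},
  {"rot": [0, 0, 0], "xyz": [-0.022, 0, 0], "grip": 255},
  {"rot": [0, 0, 0], "xyz": [-0.024, 0, 0], "grip": 255},
  {"rot": [0, 0, 0], "xyz": [-0.025, 0, 0], "grip": 255},
  {"rot": [0, 0, 0], "xyz": [-0.025, 0, 0], "grip": 255},
])

```text
clock: 14.33
tool_pos: [0.4755, 0.0484, 0.0077]
eef_rot: [0.676, 0.737, 0.001, -0.001]
contact_force: [-0.0, 0.2, 0.1]
opening: 0.003
finger_force: 0.0
```

Emit:
carry_out([
  {"rot": [0, 0, 0], "xyz": [0.005, 0, 0], "grip": 255},
  {"rot": [0, 0, 0], "xyz": [0.02, 0, 0], "grip": 255},
  {"rot": [0, 0, 0], "xyz": [0.045, -0.005, -0.02], "grip": 255},
  {"rot": [0, 0, -0.1], "xyz": [0.075, -0.02, -0.045], "grip": 255},
  {"rot": [0, 0, -0.2], "xyz": [0.105, -0.035, -0.07], "grip": 255},
  {"rot": [0, 0, -0.3], "xyz": [0.135, -0.045, -0.09], "grip": 255},
  {"rot": [0, 0, -0.4], "xyz": [0.155, -0.05, -0.1], "grip": 255},
  {"rot": [0, 0, -0.5], "xyz": [0.165, -0.05, -0.1], "grip": 255},
])

```text
clock: 15.0
tool_pos: [0.4099, 0.2128, 0.1104]
eef_rot: [0.467, 0.884, 0.004, -0.001]
contact_force: [1.2, -0.5, -0.7]
opening: 0.003
finger_force: 0.0
```

```bash
cat > bl.py <<'E'
from h import *
import sys
im=r.snapshot("top")[:,:,::-1].copy(); cv2.imwrite("pics/%s.png"%sys.argv[1],im)
hsv=cv2.cvtColor(im,cv2.COLOR_BGR2HSV)
m=((hsv[:,:,1]<45)&(hsv[:,:,2]>225)).astype(np.uint8); m[:,:276]=0;m[:,306:]=0;m[:196]=0;m[275:]=0
m=cv2.morphologyEx(m,cv2.MORPH_OPEN,np.ones((4,4)))
for c in cv2.findContours(m,cv2.RETR_EXTERNAL,cv2.CHAIN_APPROX_NONE)[0]:
    if cv2.contourArea(c)>60:
        print(cv2.boundingRect(c),cv2.minAreaRect((rk(px2w("top",c.reshape(-1,2),.012))*1000).astype(np.float32)))
st()
E
python3 bl.py top7
python3 - <<'E'
from h import *
go(-.17,.12,.10,0)
E
```

```text
(302, 240, 5, 17) ((-107.22077178955078, -2.5402650833129883), (9.774272918701172, 39.357818603515625), 86.99376678466797)
(289, 236, 11, 22) ((-102.22593688964844, 21.63707160949707), (24.425046920776367, 51.703006744384766), 87.0738525390625)
(286, 208, 14, 10) ((-17.699932098388672, 21.143413543701172), (32.0531005859375, 22.593061447143555), 87.06377410888672)
t 15.05 rack [[-150.   218.8]] z 0.1096 F [ 0.1  1.9 -0.9] open 0.003
shift [-0.0761 -0.0663  0.0087] rot [ 0.009 -0.002 -1.054] rows 2.42962113129555 8.432561294421372
```

Emit:
carry_out([
  {"rot": [0, 0, -0.12], "xyz": [-0.005, -0.005, 0], "grip": 255},
  {"rot": [0, 0, -0.24], "xyz": [-0.018, -0.016, 0], "grip": 255},
  {"rot": [0, 0, -0.36], "xyz": [-0.032, -0.028, 0], "grip": 255},
  {"rot": [0, 0, -0.48], "xyz": [-0.046, -0.04, 0.004], "grip": 255},
  {"rot": [0, 0, -0.6], "xyz": [-0.058, -0.05, 0.008], "grip": 255},
  {"rot": [0, 0, -0.72], "xyz": [-0.068, -0.06, 0.008], "grip": 255},
  {"rot": [0, 0, -0.84], "xyz": [-0.074, -0.065, 0.008], "grip": 255},
  {"rot": [0, 0, -0.95], "xyz": [-0.076, -0.066, 0.008], "grip": 255},
])

```text
clock: 15.72
tool_pos: [0.3975, 0.1058, 0.0996]
eef_rot: [0.017, 1.0, 0.001, -0.001]
contact_force: [-0.5, -0.5, 1.0]
opening: 0.002
finger_force: 0.0
```

Emit:
carry_out([
  {"rot": [0, 0, -0.08], "xyz": [0, 0, 0], "grip": 255},
  {"rot": [0, 0, -0.1], "xyz": [0, 0, 0], "grip": 255},
  {"rot": [0, 0, -0.104], "xyz": [0, 0, 0], "grip": 255},
  {"rot": [0, 0, -0.104], "xyz": [0, 0, 0], "grip": 255},
])

```text
clock: 16.05
tool_pos: [0.3984, 0.1084, 0.0998]
eef_rot: [-0.034, 0.999, 0.002, -0.0]
contact_force: [-0.3, 0.5, -0.5]
opening: 0.004
finger_force: 0.0
```

```bash
python3 -c "
from h import *
st(); go(-.162,.0235,.1,0);go(-.162,.0235,.009,0)"
```

```text
t 16.05 rack [[-171.1  114.8]] z 0.0998 F [-0.3  0.5 -0.5] open 0.004
shift [-0.0109 -0.0911 -0.0006] rot [ 0.004 -0.    -0.019] rows 2.1999487189119304 0.1554492793335168
shift [-0.0109 -0.0915  0.0904] rot [ 0.004 -0.    -0.019] rows 3.0954868270803795 0.1554492793335168
```

Emit:
carry_out([
  {"rot": [0, 0, -0.019], "xyz": [-0.002, -0.015, 0], "grip": 255},
  {"rot": [0, 0, -0.019], "xyz": [-0.005, -0.04, 0], "grip": 255},
  {"rot": [0, 0, -0.019], "xyz": [-0.008, -0.065, 0], "grip": 255},
  {"rot": [0, 0, -0.019], "xyz": [-0.01, -0.082, 0], "grip": 255},
  {"rot": [0, 0, -0.019], "xyz": [-0.01, -0.089, 0], "grip": 255},
  {"rot": [0, 0, -0.019], "xyz": [-0.01, -0.0915, 0.01], "grip": 255},
  {"rot": [0, 0, -0.019], "xyz": [-0.01, -0.0915, 0.03], "grip": 255},
  {"rot": [0, 0, -0.019], "xyz": [-0.01, -0.0915, 0.05], "grip": 255},
])

```text
clock: 16.72
tool_pos: [0.414, 0.0167, 0.064]
eef_rot: [-0.044, 0.999, -0.001, -0.004]
contact_force: [0.6, 0.5, -0.5]
opening: 0.005
finger_force: 0.0
```

Emit:
carry_out([
  {"rot": [0, 0, 0], "xyz": [0, 0, 0.015], "grip": 255},
  {"rot": [0, 0, 0], "xyz": [0, 0, 0.028], "grip": 255},
  {"rot": [0, 0, 0], "xyz": [0, 0, 0.036], "grip": 255},
  {"rot": [0, 0, 0], "xyz": [0, 0, 0.04], "grip": 255},
  {"rot": [0, 0, 0], "xyz": [0, 0, 0.04], "grip": 255},
])

```text
clock: 17.13
tool_pos: [0.4156, 0.0183, 0.0253]
eef_rot: [-0.045, 0.999, 0.001, -0.001]
contact_force: [-1.2, -1.0, -0.7]
opening: 0.002
finger_force: 0.0
```

```bash
python3 -c "
from h import *
st(); go(-.080,.0235,.009,0)"
```

```text
t 17.13 rack [[-161.8   23.6]] z 0.0253 F [-1.2 -1.  -0.7] open 0.002
shift [-0.0819 -0.0003  0.0162] rot [ 0.001 -0.002  0.003] rows 2.000930696802944 0.03031905124896672
```

Emit:
carry_out([
  {"rot": [0, 0, 0], "xyz": [0, 0, 0.006], "grip": 255},
  {"rot": [0, 0, 0], "xyz": [0, 0, 0.012], "grip": 255},
  {"rot": [0, 0, 0], "xyz": [0, 0, 0.016], "grip": 255},
  {"rot": [0, 0, 0], "xyz": [-0.004, 0, 0.016], "grip": 255},
  {"rot": [0, 0, 0], "xyz": [-0.009, 0, 0.016], "grip": 255},
  {"rot": [0, 0, 0], "xyz": [-0.014, 0, 0.016], "grip": 255},
  {"rot": [0, 0, 0], "xyz": [-0.019, 0, 0.016], "grip": 255},
  {"rot": [0, 0, 0], "xyz": [-0.024, 0, 0.016], "grip": 255},
])

```text
clock: 17.8
tool_pos: [0.44, 0.02, 0.0099]
eef_rot: [-0.045, 0.999, 0.001, -0.001]
contact_force: [-0.5, 0.0, 0.1]
opening: 0.004
finger_force: 0.1
```

Emit:
carry_out([
  {"rot": [0, 0, 0], "xyz": [-0.005, 0, 0], "grip": 255},
  {"rot": [0, 0, 0], "xyz": [-0.011, 0, 0], "grip": 255},
  {"rot": [0, 0, 0], "xyz": [-0.017, 0, 0], "grip": 255},
  {"rot": [0, 0, 0], "xyz": [-0.023, 0, 0], "grip": 255},
  {"rot": [0, 0, 0], "xyz": [-0.028, 0, 0], "grip": 255},
  {"rot": [0, 0, 0], "xyz": [-0.033, 0, 0], "grip": 255},
  {"rot": [0, 0, 0], "xyz": [-0.036, 0, 0], "grip": 255},
  {"rot": [0, 0, 0], "xyz": [-0.036, 0, 0], "grip": 255},
])

```text
clock: 18.47
tool_pos: [0.4762, 0.0231, 0.0097]
eef_rot: [-0.044, 0.999, 0.001, -0.0]
contact_force: [-0.1, -0.8, -0.1]
opening: 0.003
finger_force: 0.0
```

Run:
```python
from h import *
im=r.snapshot("top")[:,:,::-1]; s2=r.snapshot("side")[:,:,::-1]
a=cv2.resize(im[175:265,240:340],None,fx=4,fy=4,interpolation=cv2.INTER_CUBIC)
b=cv2.resize(s2[200:320,290:385],None,fx=4,fy=4,interpolation=cv2.INTER_CUBIC)
o=np.zeros((480,790,3),np.uint8);o[:360,:400]=a;o[:480,405:785]=b;cv2.imwrite("pics/c8.png",o)
st();go(-.05,.0235,.009,0)
```

```text
t 18.57 rack [[-101.8   23.1]] z 0.0095 F [-0.1 -0.4  1. ] open 0.005
shift [-0.0518  0.0003  0.0004] rot [ 0.002 -0.002  0.003] rows 1.2425515102079077 0.03197266181510316
```

View pics/c8.png

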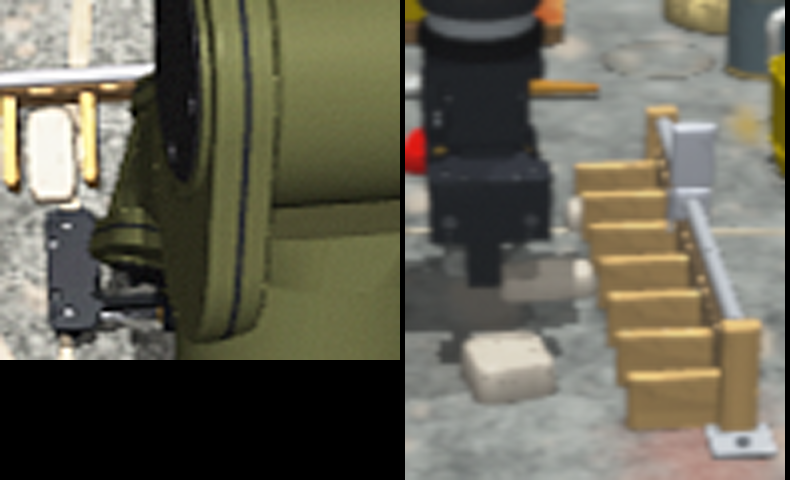

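The side view shows the blank's far end at crop (585,272), just at the mouth between dividers 3 and 4. The gripper body has plenty of clearance from the tab. I'll keep pushing slowly.

Emit:
carry_out([
  {"rot": [0, 0, 0], "xyz": [-0.004, 0, 0], "grip": 255},
  {"rot": [0, 0, 0], "xyz": [-0.008, 0, 0], "grip": 255},
  {"rot": [0, 0, 0], "xyz": [-0.012, 0, 0], "grip": 255},
  {"rot": [0, 0, 0], "xyz": [-0.016, 0, 0], "grip": 255},
  {"rot": [0, 0, 0], "xyz": [-0.02, 0, 0], "grip": 255},
  {"rot": [0, 0, 0], "xyz": [-0.024, 0, 0], "grip": 255},
  {"rot": [0, 0, 0], "xyz": [-0.028, 0, 0], "grip": 255},
  {"rot": [0, 0, 0], "xyz": [-0.03, 0, 0], "grip": 255},
])

```text
clock: 19.23
tool_pos: [0.5058, 0.0255, 0.0092]
eef_rot: [-0.044, 0.999, 0.001, -0.001]
contact_force: [-0.7, 0.9, 0.3]
opening: 0.005
finger_force: 0.5
```

Emit:
carry_out([
  {"rot": [0, 0, 0], "xyz": [-0.003, 0, 0], "grip": 255},
  {"rot": [0, 0, 0], "xyz": [-0.006, 0, 0], "grip": 255},
  {"rot": [0, 0, 0], "xyz": [-0.009, 0, 0], "grip": 255},
  {"rot": [0, 0, 0], "xyz": [-0.012, 0, 0], "grip": 255},
  {"rot": [0, 0, 0], "xyz": [-0.014, 0, 0], "grip": 255},
  {"rot": [0, 0, 0], "xyz": [-0.016, 0, 0], "grip": 255},
  {"rot": [0, 0, 0], "xyz": [-0.017, 0, 0], "grip": 255},
  {"rot": [0, 0, 0], "xyz": [-0.017, 0, 0], "grip": 255},
])

```text
clock: 19.9
tool_pos: [0.5223, 0.027, 0.0092]
eef_rot: [-0.045, 0.999, 0.001, -0.001]
contact_force: [-0.4, 0.3, -0.1]
opening: 0.009
finger_force: 0.3
```

```bash
python3 -c "
from h import *
st(); go(-.05,.0235,.009,0)"
```

```text
t 19.9 rack [[-54.7  23. ]] z 0.0092 F [-0.4  0.3 -0.1] open 0.009
shift [-0.0047  0.0005  0.0002] rot [ 0.002 -0.002  0.003] rows 0.11448943798918233 0.032123799567635065
```

Emit:
carry_out([
  {"rot": [0, 0, 0], "xyz": [-0.001, 0, 0], "grip": 255},
  {"rot": [0, 0, 0], "xyz": [-0.002, 0, 0], "grip": 255},
  {"rot": [0, 0, 0], "xyz": [-0.003, 0, 0], "grip": 255},
  {"rot": [0, 0, 0], "xyz": [-0.004, 0, 0], "grip": 255},
  {"rot": [0, 0, 0], "xyz": [-0.004, 0, 0], "grip": 255},
])

```text
clock: 20.32
tool_pos: [0.5262, 0.0274, 0.0092]
eef_rot: [-0.045, 0.999, 0.001, -0.001]
contact_force: [-1.1, 0.6, 0.5]
opening: 0.003
finger_force: 0.3
```

Emit:
carry_out([
  {"rot": [0, 0, 0], "xyz": [-0.001, 0, 0], "grip": 255},
  {"rot": [0, 0, 0], "xyz": [-0.0015, 0, 0], "grip": 255},
  {"rot": [0, 0, 0], "xyz": [-0.002, 0, 0], "grip": 255},
  {"rot": [0, 0, 0], "xyz": [-0.002, 0, 0], "grip": 255},
])

```text
clock: 20.65
tool_pos: [0.5281, 0.0275, 0.0092]
eef_rot: [-0.045, 0.999, 0.001, -0.001]
contact_force: [-1.0, -0.2, 0.7]
opening: 0.003
finger_force: 0.4
```

Emit:
carry_out([
  {"rot": [0, 0, 0], "xyz": [-0.001, 0, 0], "grip": 255},
  {"rot": [0, 0, 0], "xyz": [-0.0015, 0, 0], "grip": 255},
  {"rot": [0, 0, 0], "xyz": [-0.0015, 0, 0], "grip": 255},
])

```text
clock: 20.9
tool_pos: [0.5294, 0.0277, 0.0092]
eef_rot: [-0.045, 0.999, 0.001, -0.001]
contact_force: [-0.5, 0.3, 1.4]
opening: 0.001
finger_force: 0.6
```

Emit:
carry_out([
  {"rot": [0, 0, 0], "xyz": [-0.001, 0, 0], "grip": 255},
  {"rot": [0, 0, 0], "xyz": [-0.0015, 0, 0], "grip": 255},
  {"rot": [0, 0, 0], "xyz": [-0.0015, 0, 0], "grip": 255},
])

```text
clock: 21.15
tool_pos: [0.5298, 0.0277, 0.0091]
eef_rot: [-0.045, 0.999, 0.001, -0.002]
contact_force: [-5.0, -0.7, 2.9]
opening: 0.011
finger_force: 2.2
```

Force has risen to 5 N with no further motion, so the blank is home. I'll back off straight, lift and leave.

Emit:
carry_out([
  {"rot": [0, 0, 0], "xyz": [0.004, 0, 0], "grip": 255},
  {"rot": [0, 0, 0], "xyz": [0.015, 0, 0], "grip": 255},
  {"rot": [0, 0, 0], "xyz": [0.035, 0, -0.01], "grip": 255},
  {"rot": [0, 0, 0], "xyz": [0.06, 0, -0.035], "grip": 255},
  {"rot": [0, 0, 0], "xyz": [0.075, 0.015, -0.07], "grip": 255},
  {"rot": [0, 0, 0], "xyz": [0.08, 0.04, -0.1], "grip": 255},
  {"rot": [0, 0, 0], "xyz": [0.08, 0.07, -0.11], "grip": 255},
  {"rot": [0, 0, 0], "xyz": [0.08, 0.1, -0.11], "grip": 255},
])

```text
clock: 21.82
tool_pos: [0.4445, 0.1215, 0.1224]
eef_rot: [-0.044, 0.999, 0.002, 0.002]
contact_force: [0.6, 0.8, -0.4]
opening: 0.008
finger_force: 0.0
```

Emit:
carry_out([
  {"rot": [0, 0, 0], "xyz": [0, 0.035, 0], "grip": 255},
  {"rot": [0, 0, 0], "xyz": [0, 0.07, 0], "grip": 255},
  {"rot": [0, 0, 0], "xyz": [0, 0.1, 0], "grip": 255},
  {"rot": [0, 0, 0], "xyz": [0, 0.13, 0], "grip": 255},
  {"rot": [0, 0, 0], "xyz": [0, 0.15, 0], "grip": 255},
  {"rot": [0, 0, 0], "xyz": [0, 0.155, 0], "grip": 255},
  {"rot": [0, 0, 0], "xyz": [0, 0.155, 0], "grip": 255},
])

```text
clock: 22.4
tool_pos: [0.429, 0.2765, 0.1202]
eef_rot: [-0.046, 0.999, 0.002, -0.001]
contact_force: [0.6, -0.4, -1.0]
opening: 0.006
finger_force: 0.0
```

```bash
python3 bl.py top9
python3 - <<'E'
from h import *
im=cv2.imread("pics/top9.png"); s2=r.snapshot("side")[:,:,::-1]
a=cv2.resize(im[175:275,225:345],None,fx=4,fy=4,interpolation=cv2.INTER_CUBIC)
b=cv2.resize(s2[200:320,310:385],None,fx=4,fy=4,interpolation=cv2.INTER_CUBIC)
o=np.zeros((480,790,3),np.uint8);o[:400,:480]=a;o[:480,485:785]=b;cv2.imwrite("pics/c9.png",o)
E
```

```text
(285, 240, 22, 20) ((-109.79247283935547, 18.32620620727539), (51.18003845214844, 46.68280792236328), 86.99376678466797)
(286, 202, 12, 20) ((-14.246461868286133, 22.834928512573242), (49.71818161010742, 25.76461410522461), 5.273183345794678)
t 22.45 rack [[-126.1  277.2]] z 0.1199 F [-0.9 -0.8  0.7] open 0.002
```

View pics/c9.png

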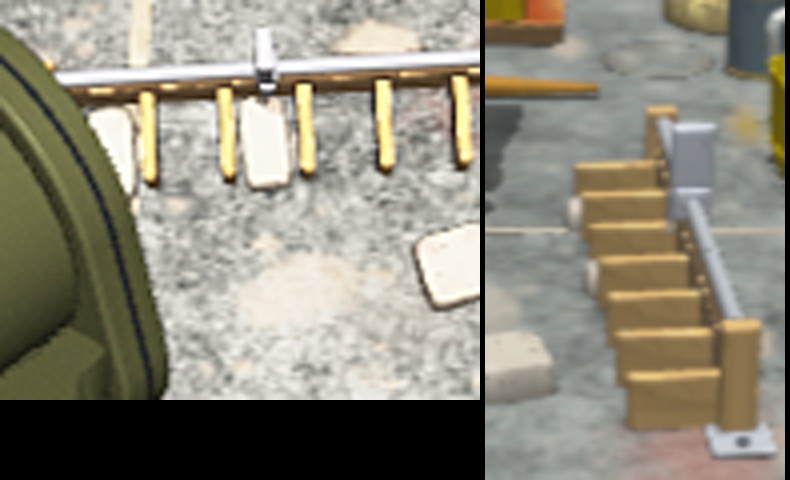

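The blank sits in gap 3 under the pointer, protruding like the stored one, and everything else is unmoved. I'll do a quick numeric check of the outer ends.

Run:
```python
from h import *
print(rk(px2w("top",[[265/4+224.6,221.5],[142/6+229.6,224.8]],.006))*1000)
a=cv2.imread("pics/top5.png");b=cv2.imread("pics/top9.png")
for im,x in((b,291),(b,292),(a,253),(a,254)): print(im[198:228,x].mean(1).astype(int))
```

```text
[[-38.90361813  26.35985306]
 [-42.35131233 119.16232566]]
[ 62  91  94 182 238 246 245 245 245 246 245 245 245 245 245 245 244 244
 244 244 245 252 227 152  65 126 157 193 156 168]
[ 58 153 188 228 225 243 244 245 245 245 245 245 246 245 245 245 245 244
 244 244 246 253 218 141  70  87 129 174 151 153]
[ 87  57  52 115 230 250 247 245 244 244 245 246 246 245 245 246 246 246
 245 245 245 245 244 244 248 251 181  85 162 182]
[ 67  58  50 102 216 248 245 243 242 243 245 245 245 246 246 242 240 239
 245 245 245 245 245 245 247 251 184  78 160 176]
```

```bash
python3 -c "
from plant import r
print(r.finish_job())"
```

```text
the job is handed in; nothing more can be done
None
```

The job is handed in: the rider's pointer stands at the third gap (within about 2 mm by camera) and the narrow blank is pushed home against the back wall of that gap; I saw nothing else moved, and it took about 22 s.

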